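# Back off the ratchet tube carousel to the reader

## Robot

A 6-joint arm with a two-finger parallel gripper is mounted at the origin on the work surface. World frame = base frame: x ahead of the robot, y to its left, z up, the work surface at z = 0. Lengths are in m, angles in degrees, forces in N, time in s.
With the tool pointing down it reaches from about 0.375 to 0.9 m from the base axis. Payload 3.1 kg.
Tool frame: the origin (TCP) lies between the finger pads; the fingertips stand 11 mm ahead of it and the grasp point (between the pads) lies 8 mm behind it; x points along the fingers, y is the direction in which the jaws open and shut, and the axes are right-handed (so a half turn about x gives the same grasp; the last joint's range is limited). The gripper opens to 87 mm and grips with 3 to 60 N. Pads are 19 mm wide; open, the fingers measure 117 mm over their backs; the gripper's body (75 mm by 190 mm) begins 51 mm behind the grasp point.
Start: joints at [-10.227, 30.224, 82.088, -0, 67.689, -10.227], TCP at [0.625, 0, 0.234] pointing down, gripper open.
Joint ranges: [-176.69, 176.69], [-43.24, 126.21], [12.49, 139.97], [-82, 262], [0, 151.66], [-163.58, 163.58]. Speed limits (degrees/s): [159.86, 159.86, 180, 180, 180, 180].

## Interface

Orientations are given as a 3x3 rotation matrix whose columns are the frame's x, y, z axes.
In Python, from rig import bot gives the robot as it stands.
- The arm moves only by the shell command python3 -m inch 'ROWS' [OPENING]. ROWS is a JSON object of lists of equal length, an entry for each row: "dp": the shift along the tool's x, y, z in mm, a list of three; "yaw": the turn about the tool's x in degrees. In form: {"dp": [[tx, ty, tz], ...], "yaw": [yaw, ...]}. A call has 1 to 20 rows; each row shifts and turns the commanded pose from where the row before left it, along the tool's axes as they then stand; what a row does not reach is not made up. A row lasts 1/12 s, in which the tool goes at most 41.7 mm and 7.16 degrees, less where a joint would pass 70% of its speed; a pose out of reach is approached as far as the arm can. A call is refused whole if a number of a shift passes 41.7 or a number of a turn 7.16, either way. A call with a gripper value outside its range is refused whole. OPENING is the finger opening in mm, from 0 to 87, set as the call begins (- or left out, the last holds). The fingers move at their own pace and stop on an object; the grip force is fixed at half the most. Time passes only in rows, so rows that do not move let the fingers close. It gives the time, the measured TCP pose, the force and the opening at its end, in the units of the state.
- bot.read_state(): the state, without advancing time (a new reading comes with each control period).
- bot.capture(name): name is "scene" or "side" or "wrist"; returns a dict with "color" (400x640x3 uint8, red, green, blue), "intrinsics" (3x3 intrinsics, pixels), "pose" (4x4, takes a point from camera to world coordinates). Camera axes: x right, y down, z forward; pixel columns grow to the right and rows downward; lengths in m; the calibration is good to about 2 mm. A picture is of the moment at which its call begins. There is no depth.
- bot.hand_in(): hands the job in, once; it reports no verdict.
The state is a dict: "time_s": time; "joint_positions": joint angles; "qvel": joint speeds; "tau": joint torques, N m; "position": TCP position; "tcp_rot": TCP orientation; "force": force on the tool from outside, world axes, zero at the start; "moment": the same for the moment, N m; "opening": opening from 0.0 (shut) to 1.0 (fully open).
Only numpy, scipy, OpenCV 4.12 (cv2) and the standard library are available. Lean on these libraries where they do the work, as an engineer would, in place of code of your own. Each camera call takes 0.05 s, during which the arm holds its last target.

## Task

The tube carousel has been indexed too far and its ratchet pawl stops it from turning back. Lift the pawl off the teeth and throw it right over backward so that it stays clear, then push the carousel back (clockwise from above) by its handle post until the one tall tube stands squarely between the reader's two small cheeks, in front of its slot. Leave the pawl thrown over, and do not knock the small vial, the tube rack or the bottle out of place.

Things in the scene. Friction and masses are not known exactly. Their poses are not given: they have to be found in the camera images.
- station: Fixed instrument: black deck 240 (x) by 320 (y) mm, 18 mm thick, with carousel, pawl (-y side) and reader (+y side). Origin: on the carousel's vertical axis at bench height; z up; yaw varies up to 0.35 rad. Deck spans x -120..120, y -130..190 mm.
- carousel (a joint): Carousel angle, rad, counter-clockwise (forward) positive from above. 0: tall tube exactly at the slot; starts 0.9 to 1.75. Backward (decreasing) is stopped by the pawl within one tooth (0.35). With the pawl clear it turns both ways with light friction (1 to 1.5 N at the post) and stays where left. End stops -0.9 and 2.2.
- hub (a point): Centre of the carousel's hub top, 70 mm above the bench; hub radius 22 mm. The carousel is an aluminium disc of 196 mm diameter, top 40 mm above the bench, with 18 steel saw teeth (49 mm high) round its rim at radius 79 to 97 mm. On a 55 mm radius: four short tubes (tops 70 mm high), one tall tube and a handle post, with an empty place on each side of the post.
- tall_tube (a point): The one tall white-capped tube, 15 mm diameter, fixed in the carousel 55 mm from its axis; the point is in its cap, 90 mm above the bench (tube top 95 mm).
- handle_post (a point): Handle of the carousel: upright black round post, 18 mm diameter, from 62 to 112 mm above the bench, on a 9 mm stem, fixed 55 mm from the carousel's axis, 135 degrees clockwise of the tall tube seen from above. The point is the centre of its top end, 112 mm above the bench.
- reader_slot (a point): Where the tall tube must come: 55 mm from the carousel axis towards the station's +y, 80 mm above the bench, on the reader slot's centre line. The grey reader block (110 x 65 mm, top 113 mm high) has its face at y = 115 mm; two thin cheeks stand out of it to y = 72 mm, 32 mm clear between them, 71 to 97 mm above the bench.
- pawl (a joint): Swing of the pawl, rad, about a level pin along the station's y: 0 to 0.15 with its nose in the teeth, growing as it is lifted; stop at 1.9. It is loose and falls by its own weight: back into the teeth if let go below about 0.9, over to the stop at 1.9 once past about 1.2.
- pawl_knob (a point): Centre of the pawl's black ball knob, 18 mm diameter, on an upright 8 mm steel stem. Pawl down: about 114 mm above the bench, 34 mm to the station's +x of the pin and 52 mm above it; the stem drops nearly straight to the arm at 62 mm. Pushed level to the station's -x (0.5 to 1 N), it swings up and over about the pin (radius 62 mm) and throws the pawl over.
- pawl_hinge (a point): Centre of the pawl's hinge pin, at the station's x = -65, y = -88 mm, 62 mm above the bench, fixed; the pin lies along the station's y. The steel arm, 12 mm wide, runs 64 mm from it to the station's +x, its nose dropping into the teeth. Bracket 27 by 27 mm, top 72 mm above the bench.
- tube_rack: White two-deck tube rack, 90 x 160 mm, 61 mm high with its tubes; origin under its centre. Leave alone.
- wash_bottle: White bottle, 64 mm diameter, 170 mm high; origin under its centre. Leave alone.
- vial: Small amber vial standing on a corner of the station's deck, 24 mm diameter, 34 mm high; origin under its centre. Leave alone.

How it is judged (in metres and radians):
On the way:
1. the pawl is thrown over clear of the teeth (past 1.3 rad) while the carousel is still too far forward (above 0.4 rad) (value of joint pawl above 1.3 rad and value of joint carousel above 0.4 rad), for 0.2 s.
At the end, for the whole second after the job is handed in: The tall tube is at rest at the reader slot (carousel within 0.15 rad, about 8 mm, of 0) and the pawl lies thrown over, past 1.3 rad (value of joint carousel between -0.15 and 0.15 rad and value of joint pawl above 1.3 rad and horizontal distance between tall_tube and reader_slot below 0.009 m and velocity of joint carousel between -0.05 and 0.05 rad/s); the robot touches nothing.
It fails at once if the tube rack, the bottle or the vial is moved more than 30 mm (distance of any of tube_rack, wash_bottle, vial from where it was at the start of the episode above 0.03 m).
It also fails if it takes over 54 s, if anything falls off the work surface, if the arm or the gripper's body presses on something with over 40 N, if the wrist force passes 120 N, or if a joint passes its speed limit or range.

## Working session

There is one attempt and no reset: what is moved stays moved. The work goes in short steps, Python scripts to look and compute and a shell command to move; the robot and the scene stay as the last step left them, time stands still between calls to the robot, and variables do not carry over. Pictures are saved under pics/ and viewed, and the job is handed in when it is done.

```bash
mkdir -p pics; ls; cat > h.py <<'E'
import numpy as np,cv2
from rig import bot
def snap(n,f):
    c=bot.capture(n); cv2.imwrite('pics/'+f,c['color'][:,:,::-1]); np.savez('pics/'+f[:-4]+'.npz',K=c['intrinsics'],T=c['pose']); return c
def load(f):
    d=np.load('pics/'+f+'.npz'); return d['K'],d['T']
def proj(f,P):
    K,T=load(f); P=np.atleast_2d(P); c=(P-T[:3,3])@T[:3,:3]; p=c@K.T; return p[:,:2]/p[:,2:]
def at_z(f,uv,z):
    K,T=load(f); d=T[:3,:3]@np.linalg.inv(K)@np.array([uv[0],uv[1],1.]); o=T[:3,3]; return o+d*(z-o[2])/d[2]
E
python3 - <<'E'
from h import *
for n in ['scene','side','wrist']:
    c=snap(n,n+'0.png'); print(n,c['pose'].round(3).tolist())
s=bot.read_state(); print({k:np.round(v,3).tolist() for k,v in s.items()})
E
```

```text
pics
scene [[0.122, 0.52, -0.846, 1.538], [0.992, -0.078, 0.095, -0.127], [-0.017, -0.851, -0.525, 0.715], [0.0, 0.0, 0.0, 1.0]]
side [[0.89, -0.289, 0.352, 0.235], [-0.455, -0.547, 0.702, -0.688], [-0.01, -0.786, -0.619, 0.696], [0.0, 0.0, 0.0, 1.0]]
wrist [[1.0, 0.0, -0.001, 0.625], [-0.0, -0.957, -0.291, 0.081], [-0.001, 0.291, -0.957, 0.384], [0.0, 0.0, 0.0, 1.0]]
{'time_s': 0.15, 'joint_positions': [-10.228, 30.27, 82.139, -0.0, 67.688, -10.227], 'qvel': [-0.044, -0.218, -0.237, -0.077, -0.034, 0.029], 'tau': [0.001, -44.043, -17.684, 0.063, 0.055, -0.0], 'position': [0.624, 0.0, 0.233], 'tcp_rot': [[-0.002, 1.0, -0.0], [0.0, -0.0, -1.0], [-1.0, -0.002, -0.0]], 'force': [-0.998, -0.893, -0.335], 'moment': [0.019, -0.005, 0.009], 'opening': 0.996}
```

View pics/scene0.png

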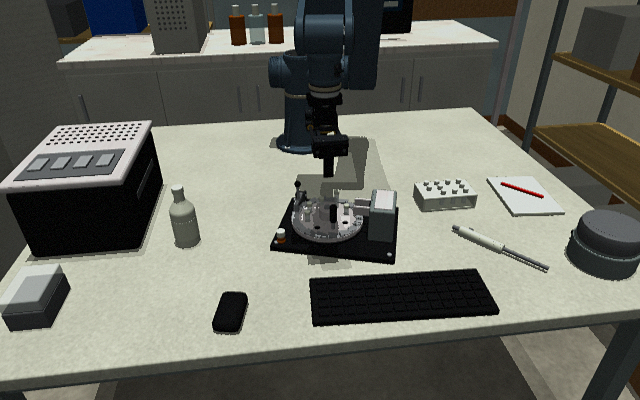

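View pics/side0.png

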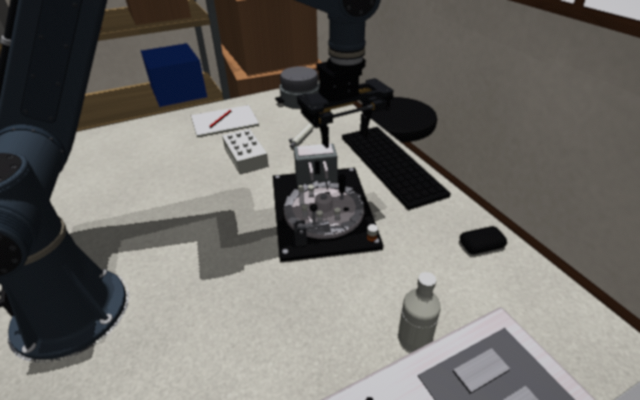

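View pics/wrist0.png

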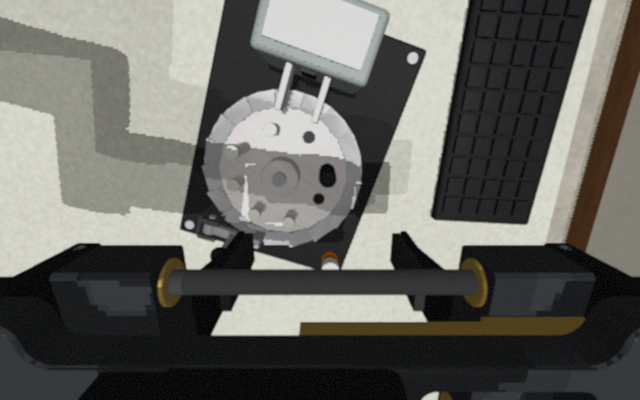

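```bash
python3 - <<'E'
import cv2
for n,(x0,y0,x1,y1) in {'wrist0':(170,0,440,280),'scene0':(250,160,420,270),'side0':(260,130,390,260)}.items():
    im=cv2.imread(f'pics/{n}.png')[y0:y1,x0:x1]
    s=min(800/im.shape[1],600/im.shape[0]); im=cv2.resize(im,None,fx=s,fy=s,interpolation=cv2.INTER_CUBIC)
    im=cv2.convertScaleAbs(im,alpha=1.4,beta=15); cv2.imwrite(f'pics/{n}z.png',im);print(n,s)
E
```

```text
wrist0 2.142857142857143
scene0 4.705882352941177
side0 4.615384615384615
```

View pics/wrist0z.png

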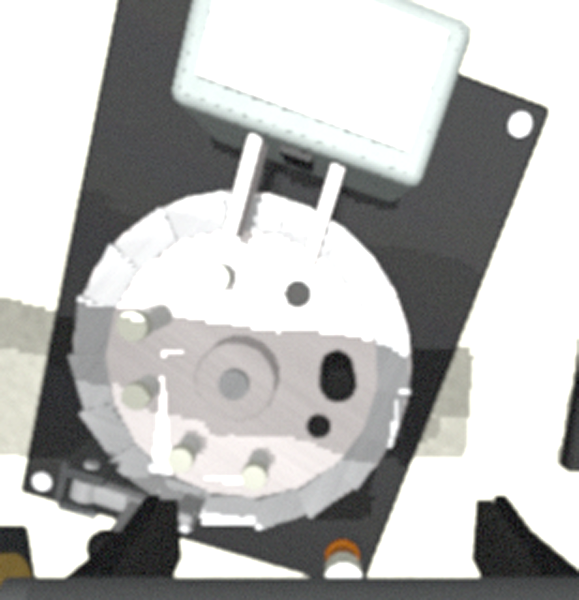

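View pics/scene0z.png

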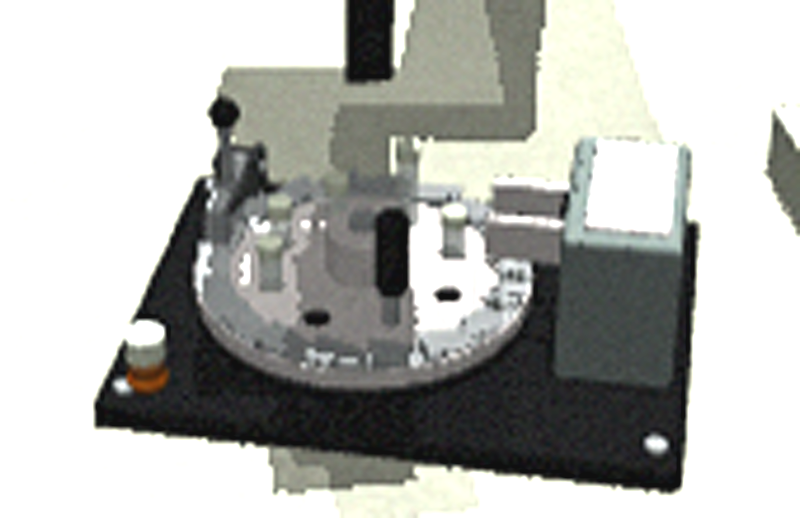

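View pics/side0z.png

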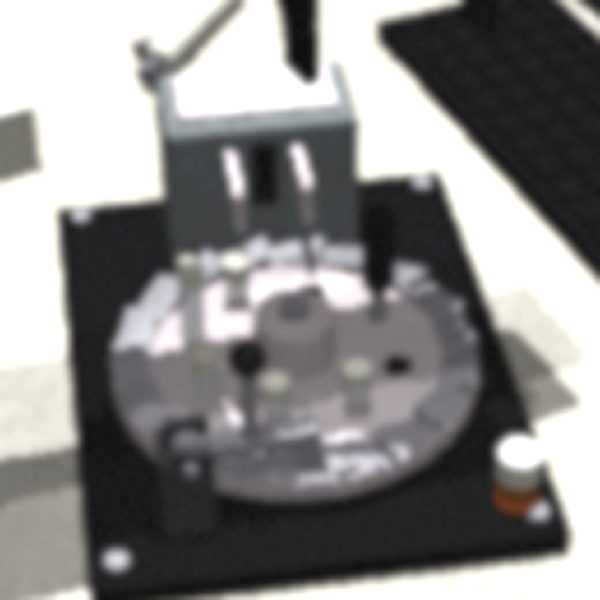

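```bash
cat > fit.py <<'E'
from h import *
from scipy.optimize import least_squares
obs=[('wrist0','hub',(278.7,178.7)),('wrist0',(.12,.19,.018),(424.3,50)),('wrist0',(-.12,-.13,.018),(181.7,228.7)),
('scene0',(.12,-.13,.018),(270.6,245.6)),('scene0',(.12,.19,.018),(395,263)),('scene0','post',(333.5,206)),('scene0','knob',(297.4,183.8)),
('side0','knob',(313.7,207.6)),('side0','post',(341.9,176)),('wrist0','tall',(231.6,150.3))]
def st(p,q):
    c,s=np.cos(p[2]),np.sin(p[2]); return np.array([p[0]+c*q[0]-s*q[1],p[1]+s*q[0]+c*q[1],q[2]])
def pt(p,n):
    a=p[3]
    if n=='hub': q=(0,0,.07)
    elif n=='tall': q=(-.055*np.sin(a),.055*np.cos(a),.095)
    elif n=='post': b=np.pi/2+a-np.radians(135); q=(.055*np.cos(b),.055*np.sin(b),.112)
    elif n=='knob': q=(-.065+.034-.052*np.sin(.05)*0,-.088,.114)
    else: q=n
    return st(p,q)
def res(p): return np.concatenate([proj(f,pt(p,n))[0]-uv for f,n,uv in obs])
if __name__=='__main__':
    r=least_squares(res,[.6,.1,-.25,1.2],loss='soft_l1'); print(r.x)
    for o,e in zip(obs,res(r.x).reshape(-1,2)): print(o[0],o[1],e.round(1))
    for n in ['hub','tall','post','knob',(-.065,-.088,.062)]: print(n,pt(r.x,n).round(4))
    np.save('p.npy',r.x)
E
python3 fit.py
```

```text
[ 0.5749205   0.01193002 -0.32084007  1.21180526]
wrist0 hub [ 0.  -0.4]
wrist0 (0.12, 0.19, 0.018) [ 4.  -0.5]
wrist0 (-0.12, -0.13, 0.018) [-4.7  1. ]
scene0 (0.12, -0.13, 0.018) [-1.3 -0.5]
scene0 (0.12, 0.19, 0.018) [ 0.1 -3.5]
scene0 post [-1.  -0.5]
scene0 knob [-0.   1.2]
side0 knob [ 0.4 -0.2]
side0 post [-0.3 -0.8]
wrist0 tall [0.1 0.1]
hub [0.5749 0.0119 0.07  ]
tall [0.5321 0.0465 0.095 ]
post [0.6296 0.0177 0.112 ]
knob [ 0.5178 -0.0618  0.114 ]
(-0.065, -0.088, 0.062) [ 0.4855 -0.0511  0.062 ]
```

```bash
python3 -m inch '{"dp": [[0,-16,19],[0,-17,19],[0,-16,19],[0,-16,18],[0,0,0],[0,0,0],[0,0,0],[0,0,0]], "yaw": [0,0,0,0,6.1,6.1,6.2,0]}' 0; python3 - <<'E'
from h import *
s=bot.read_state(); print(s['position'],s['tcp_rot'],s['opening'])
snap('side','side1.png');snap('wrist','wrist1.png')
E
```

```text
time_s: 0.82
position: [0.5597, -0.0752, 0.2334]
tcp_rot: [[-0.0, 0.948, -0.318], [0.0, -0.318, -0.948], [-1.0, -0.001, -0.0]]
force: [-0.4, -0.5, 0.0]
opening: 0.481
[ 0.55966913 -0.07516622  0.23336894] [[-4.79575444e-04  9.48130983e-01 -3.17879550e-01]
 [ 2.15474551e-04 -3.17879482e-01 -9.48131103e-01]
 [-9.99999862e-01 -5.23195348e-04 -5.18509048e-05]] 0.4807648211731252
```

View pics/wrist1.png

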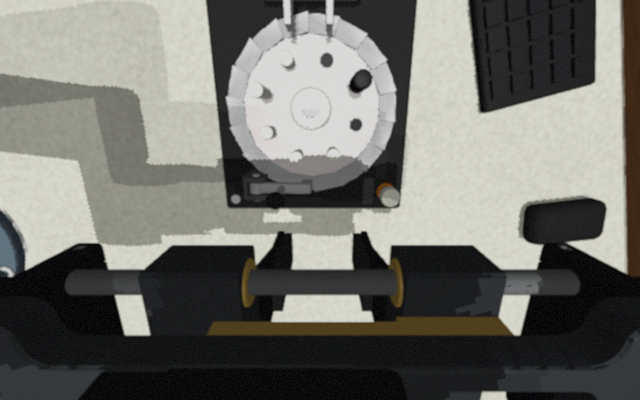

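```bash
python3 - <<'E'
from fit import *
p=np.load('p.npy')
for n in ['hub','tall','post','knob',(-.12,-.13,.018),(.12,-.13,.018)]: print(n,proj('wrist1',pt(p,n)).round(1))
im=cv2.imread('pics/wrist1.png')[150:270,200:420]; cv2.imwrite('pics/w1z.png',cv2.convertScaleAbs(cv2.resize(im,None,fx=3.6,fy=3.6,interpolation=2),alpha=2,beta=20))
E
```

```text
hub [[310.  108.7]]
tall [[255.1  87. ]]
post [[363.5  81.3]]
knob [[278.4 199.7]]
(-0.12, -0.13, 0.018) [[225.4 208.6]]
(0.12, -0.13, 0.018) [[399.6 208.8]]
```

View pics/w1z.png

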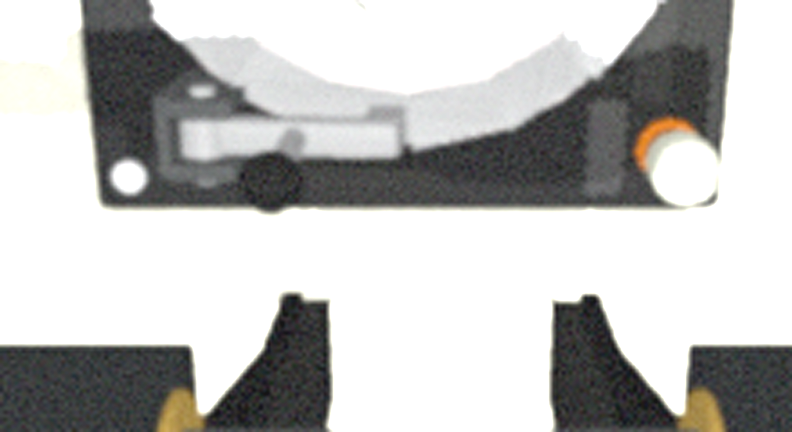

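```bash
python3 -m inch '{"dp": [[20,0,0],[20,0,0],[20,0,0],[20,0,0],[20,0,0],[18,0,0],[0,0,0],[0,0,0],[0,0,0]], "yaw": [0,0,0,0,0,0,0,0,0]}' 0; python3 - <<'E'
from h import *
snap('side','side2.png');snap('wrist','wrist2.png')
a=cv2.imread('pics/side2.png')[100:280,220:420];cv2.imwrite('pics/s2z.png',cv2.resize(a,None,fx=3,fy=3,interpolation=2))
E
```

```text
time_s: 1.67
position: [0.5607, -0.0751, 0.1163]
tcp_rot: [[0.001, 0.949, -0.315], [-0.0, -0.315, -0.949], [-1.0, 0.001, 0.0]]
force: [-0.0, 0.7, -0.9]
opening: 0.002
```

View pics/s2z.png

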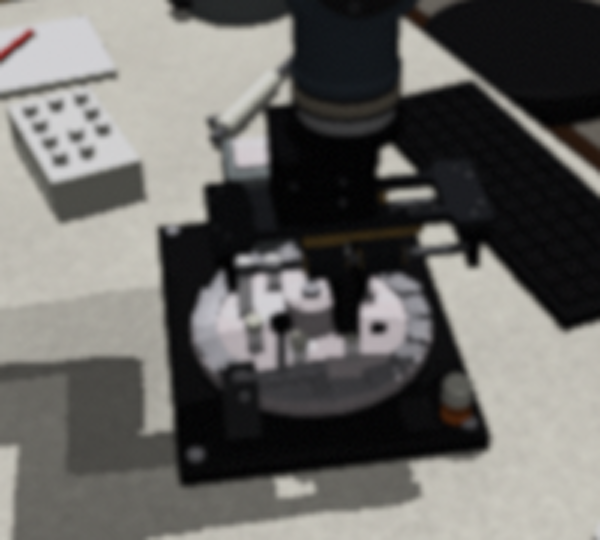

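View pics/wrist2.png

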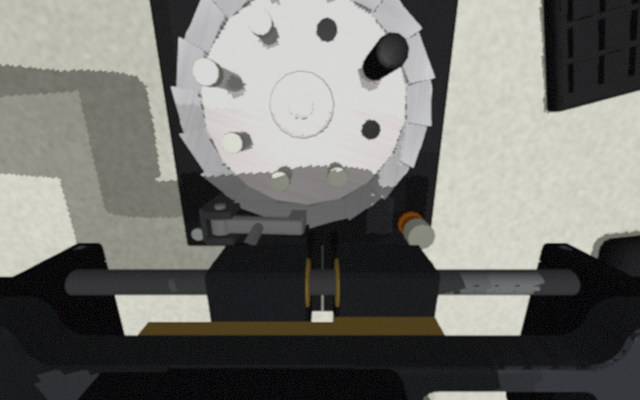

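```bash
python3 -m inch '{"dp": [[0,-6,0],[0,-6,0],[0,-6,0],[0,-6,0],[0,-6,0],[0,-6,0],[0,-6,0],[0,-6,0]], "yaw": [0,0,0,0,0,0,0,0]}' 0; python3 - <<'E'
from h import *
snap('side','side3.png')
a=cv2.imread('pics/side3.png')[100:280,220:420];cv2.imwrite('pics/s3z.png',cv2.resize(a,None,fx=3,fy=3,interpolation=2))
E
```

```text
time_s: 2.43
position: [0.5143, -0.0598, 0.1158]
tcp_rot: [[0.001, 0.949, -0.316], [-0.0, -0.316, -0.949], [-1.0, 0.001, 0.0]]
force: [0.4, -0.9, 2.1]
opening: 0.005
```

View pics/s3z.png

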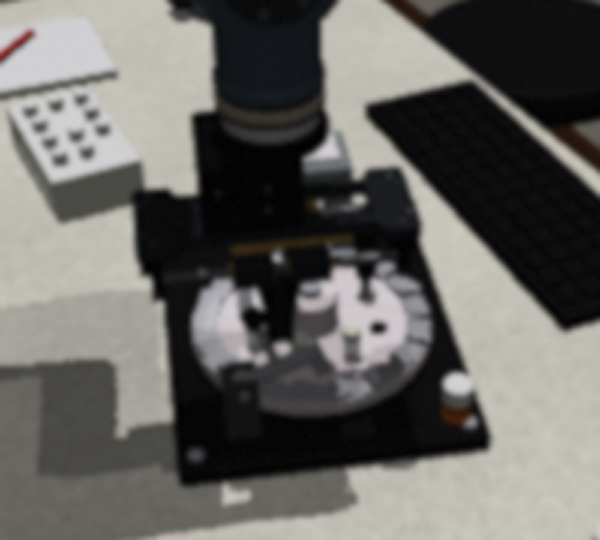

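Pawl is lifting (arm tilted up, knob left of fingers). Continue.

```bash
python3 -m inch '{"dp": [[0,-6,0],[0,-6,0],[0,-6,0],[0,-6,0],[0,-6,0],[0,-6,0],[0,-6,0],[0,-6,0],[0,-6,0],[0,-6,0],[0,0,0],[0,0,0],[0,0,0]], "yaw": [0,0,0,0,0,0,0,0,0,0,0,0,0]}' 0; python3 - <<'E'
from h import *
snap('side','side4.png');snap('scene','scene4.png')
a=cv2.imread('pics/side4.png')[100:280,220:420];b=cv2.imread('pics/scene4.png')[140:270,230:430];
cv2.imwrite('pics/s4z.png',cv2.resize(a,None,fx=3,fy=3,interpolation=2));cv2.imwrite('pics/c4z.png',cv2.resize(b,None,fx=4,fy=4,interpolation=2))
E
```

```text
time_s: 3.57
position: [0.4578, -0.041, 0.1156]
tcp_rot: [[0.001, 0.949, -0.316], [-0.0, -0.316, -0.949], [-1.0, 0.001, -0.0]]
force: [-1.1, -0.1, 0.4]
opening: 0.007
```

View pics/s4z.png

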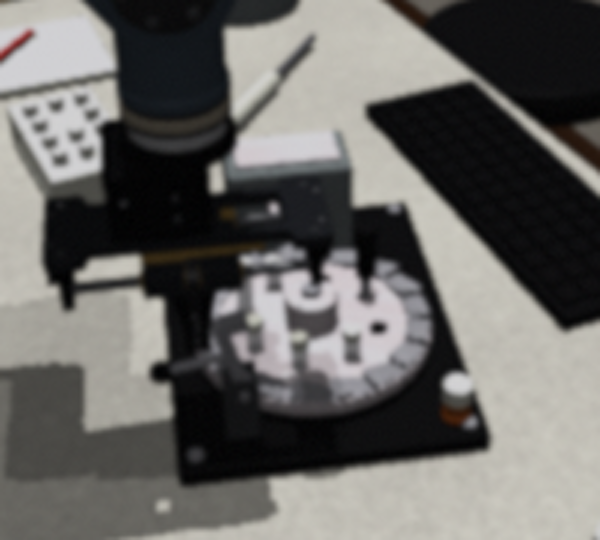

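View pics/c4z.png

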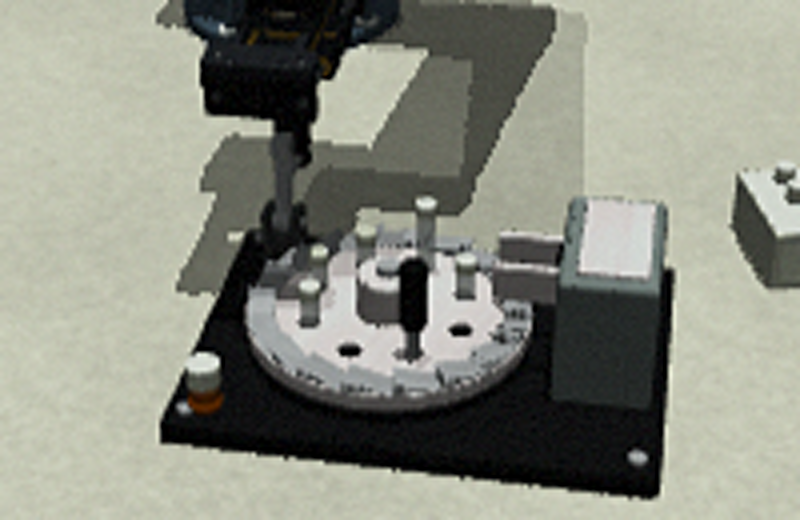

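```bash
python3 -m inch '{"dp": [[-3,-2,0],[-6,-2,0],[-12,0,0],[-20,0,0],[-20,0,0],[-20,0,0],[0,0,0],[0,0,0]], "yaw": [0,0,0,0,0,0,0,0]}' 0; python3 - <<'E'
from h import *
snap('side','side5.png');snap('scene','scene5.png')
a=cv2.imread('pics/side5.png')[100:280,220:420];b=cv2.imread('pics/scene5.png')[140:270,230:430];
cv2.imwrite('pics/s5z.png',cv2.resize(a,None,fx=3,fy=3,interpolation=2));cv2.imwrite('pics/c5z.png',cv2.resize(b,None,fx=4,fy=4,interpolation=2))
E
```

```text
time_s: 4.33
position: [0.4545, -0.0399, 0.1978]
tcp_rot: [[0.004, 0.949, -0.316], [-0.001, -0.316, -0.949], [-1.0, 0.004, 0.0]]
force: [0.3, 0.5, 0.4]
opening: 0.003
```

View pics/s5z.png

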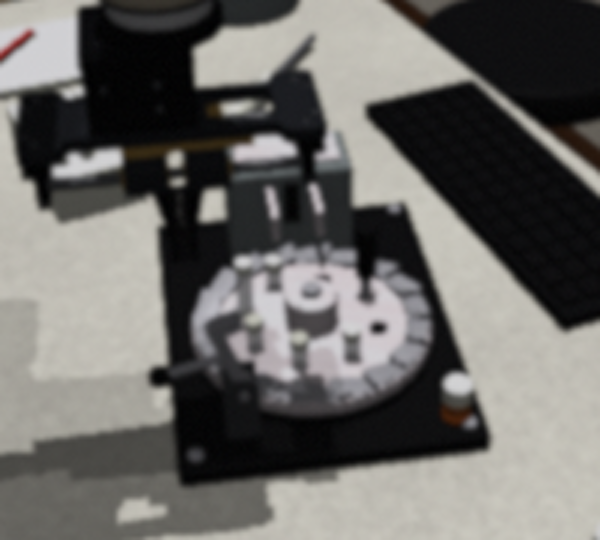

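View pics/c5z.png

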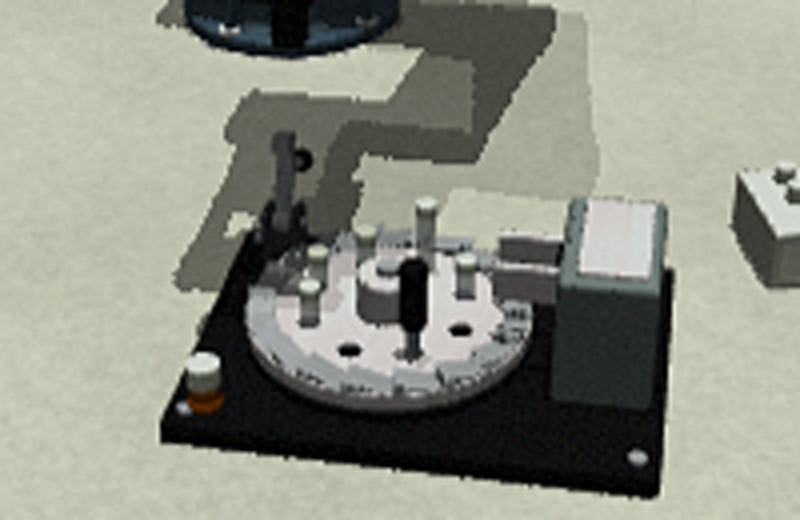

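```bash
python3 -m inch '{"dp": [[0,18.5,-13.8],[0,18.5,-13.8],[0,18.5,-13.8],[0,18.5,-13.8],[0,18.5,-13.8],[0,18.5,-13.8],[0,18.5,-13.6],[0,18.5,-13.6],[0,0,0],[0,0,0]], "yaw": [0,0,0,0,0,0,0,0,0,0]}' 44 && python3 -m inch '{"dp": [[0,0,0],[0,0,0],[0,0,0],[0,0,0],[0,0,0],[0,0,0],[0,0,0],[0,0,0],[0,0,0],[0,0,0],[0,0,0],[0,0,0],[0,0,0],[0,0,0],[0,0,0],[0,0,0],[0,0,0],[0,0,0],[0,0,0],[0,0,0]], "yaw": [-6.3,-6.3,-6.3,-6.3,-6.3,-6.3,-6.3,-6.3,-6.3,-6.3,-6.3,-6.3,-6.3,-6.3,-6.3,-6.3,-6.3,-6.3,0,0]}' 44; python3 - <<'E'
from fit import *
p=np.load('p.npy')
s=bot.read_state(); print(s['position'],s['tcp_rot'][:,1],s['joint_positions'])
snap('wrist','wrist6.png');snap('scene','scene6.png');snap('side','side6.png')
for f in ['wrist6','scene6','side6']:print(f,[proj(f,pt(p,n)).round(1).tolist() for n in ['hub','tall','post']])
E
```

```text
time_s: 5.27
position: [0.6286, 0.0185, 0.1945]
tcp_rot: [[-0.003, 0.949, -0.315], [0.0, -0.315, -0.949], [-1.0, -0.003, 0.001]]
force: [0.5, -0.3, -0.3]
opening: 0.501
time_s: 6.93
position: [0.6274, 0.0178, 0.1958]
tcp_rot: [[-0.003, -0.084, 0.996], [0.0, 0.996, 0.084], [-1.0, 0.001, -0.003]]
force: [1.0, 0.6, -0.3]
opening: 0.506
[0.62739993 0.01783016 0.19576502] [-8.38785583e-02  9.96475856e-01  5.05558992e-04] [-8.55580147e+00  3.29168610e+01  8.37149797e+01 -6.16801331e-03
  6.35166825e+01 -1.03364622e+02]
wrist6 [[[319.5, 144.2]], [[364.0, 99.5]], [[320.6, 211.8]]]
scene6 [[[327.1, 207.7]], [[337.3, 190.6]], [[332.5, 205.5]]]
side6 [[[322.7, 196.7]], [[300.1, 185.8]], [[341.6, 175.2]]]
```

View pics/wrist6.png

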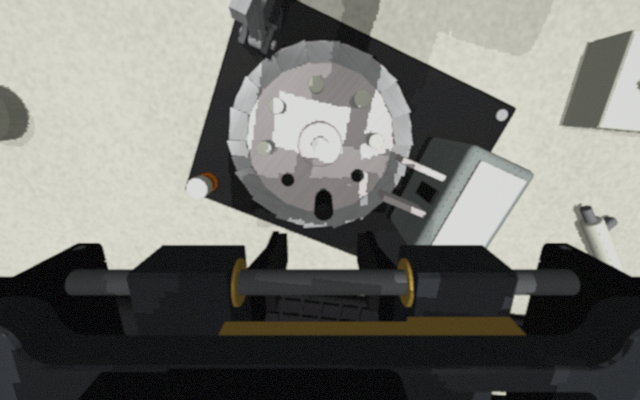

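View pics/scene6.png

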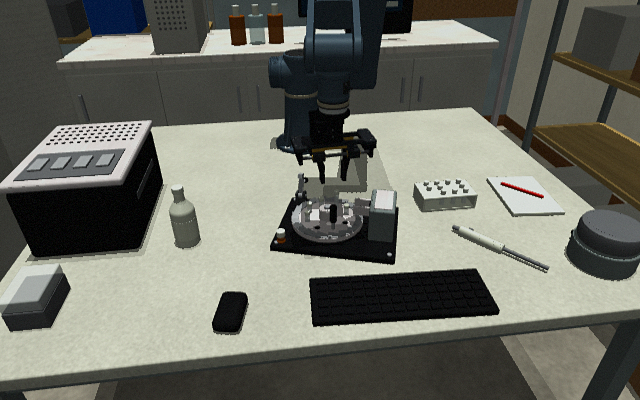

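```bash
python3 -m inch '{"dp": [[16,0,2],[17,0,0],[17,0,0],[17,0,0],[17,0,0],[16,0,0],[0,0,0],[0,0,0]], "yaw": [0,0,0,0,0,0,0,0]}' 44;  python3 - <<'E'
from h import *
snap('wrist','wrist7.png');snap('scene','scene7.png')
b=cv2.imread('pics/scene7.png')[140:270,230:430];
cv2.imwrite('pics/c7z.png',cv2.resize(b,None,fx=4,fy=4,interpolation=2))
E
```

```text
time_s: 7.75
position: [0.6301, 0.0183, 0.0957]
tcp_rot: [[-0.002, -0.086, 0.996], [0.0, 0.996, 0.086], [-1.0, 0.001, -0.002]]
force: [0.3, -1.0, 0.5]
opening: 0.504
```

View pics/wrist7.png

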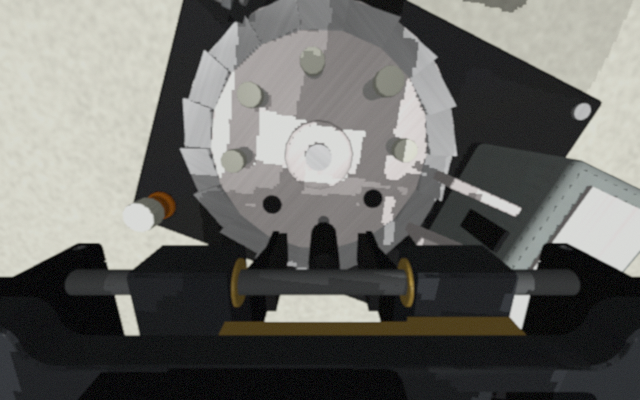

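View pics/c7z.png

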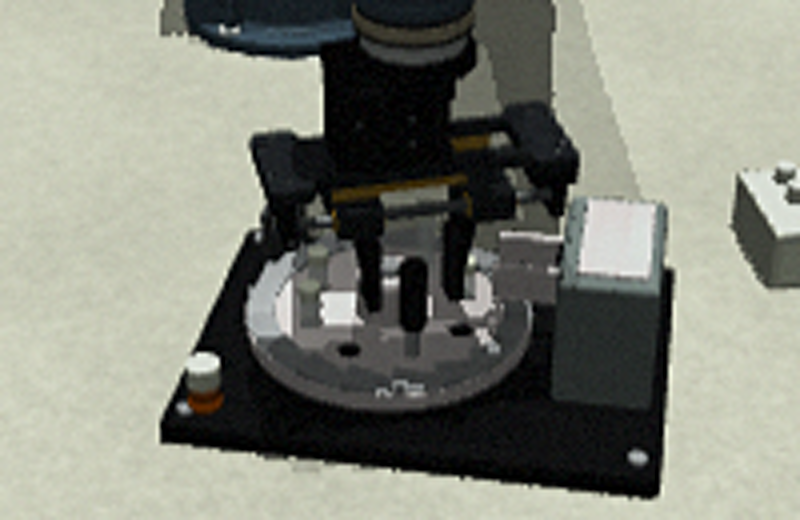

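```bash
python3 -m inch '{"dp": [[0,0,0],[0,0,0],[0,0,0],[0,0,0],[0,0,0],[0,0,0]], "yaw": [0,0,0,0,0,0]}' 21 && python3 -m inch '{"dp": [[0,-2.78,-0.07],[0,-2.78,-0.07],[0,-2.78,-0.07],[0,-2.78,-0.07],[0,-2.78,-0.07],[0,-2.78,-0.07],[0,-2.78,-0.07],[0,-2.78,-0.07],[0,-2.78,-0.07],[0,-2.78,-0.07],[0,-2.78,-0.07],[0,-2.78,-0.07],[0,0,0]], "yaw": [2.9,2.9,2.9,2.9,2.9,2.9,2.9,2.9,2.9,2.9,2.9,2.9,0]}' 21;  python3 - <<'E'
from h import *
snap('wrist','wrist8.png');snap('scene','scene8.png')
b=cv2.imread('pics/scene8.png')[140:270,230:430];
cv2.imwrite('pics/c8z.png',cv2.resize(b,None,fx=4,fy=4,interpolation=2))
E
```

```text
time_s: 8.35
position: [0.6309, 0.0182, 0.0968]
tcp_rot: [[0.0, -0.087, 0.996], [-0.0, 0.996, 0.087], [-1.0, -0.0, 0.0]]
force: [0.2, -0.6, -0.1]
opening: 0.253
time_s: 9.43
position: [0.6239, -0.0142, 0.0967]
tcp_rot: [[0.0, 0.498, 0.867], [-0.0, 0.867, -0.498], [-1.0, 0.0, 0.0]]
force: [-0.3, 0.2, 0.7]
opening: 0.245
```

View pics/wrist8.png

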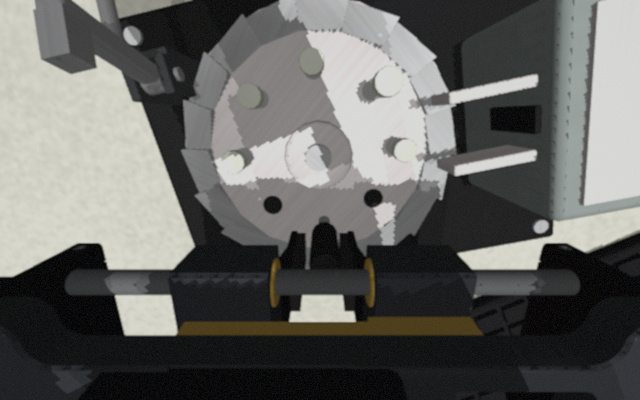

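View pics/c8z.png

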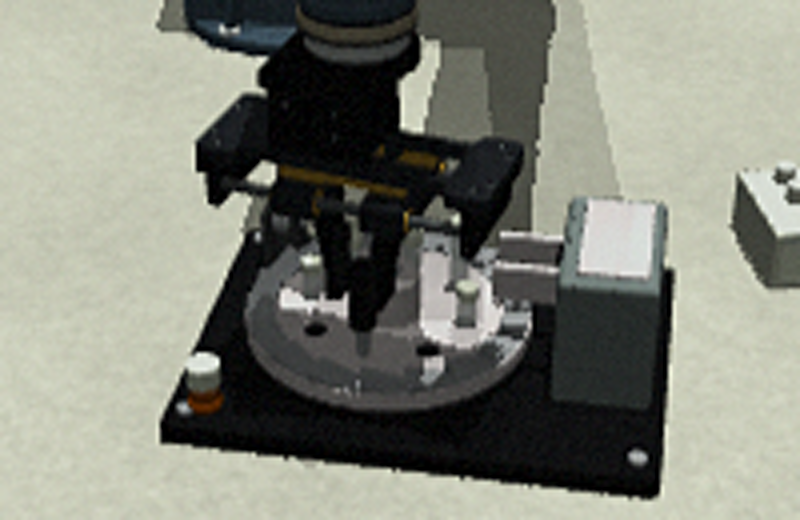

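```bash
python3 -m inch '{"dp": [[0,-2.78,-0.07],[0,-2.78,-0.07],[0,-2.78,-0.07],[0,-2.78,-0.07],[0,-2.78,-0.07],[0,-2.78,-0.07],[0,-2.78,-0.07],[0,-2.78,-0.07],[0,-2.78,-0.07],[0,-2.78,-0.07],[0,-2.78,-0.07],[0,-2.78,-0.07],[0,0,0],[0,0,0]], "yaw": [2.9,2.9,2.9,2.9,2.9,2.9,2.9,2.9,2.9,2.9,2.9,2.9,0,0]}' 21;  python3 - <<'E'
from fit import *
p=np.load('p.npy')
snap('wrist','wrist9.png');snap('scene','scene9.png');snap('side','side9.png')
b=cv2.imread('pics/scene9.png')[140:270,230:430];
cv2.imwrite('pics/c9z.png',cv2.resize(b,None,fx=4,fy=4,interpolation=2))
for a in (0,.1):
  p[3]=a
  for f in ['wrist9','scene9','side9']:print(a,f,[proj(f,pt(p,n)).round(1).tolist() for n in ['hub','tall','post',(.016,.072,.097),(-.016,.072,.097),(.016,.115,.097),(-.016,.115,.097)]])
E
```

```text
time_s: 10.7
position: [0.5995, -0.0361, 0.0966]
tcp_rot: [[-0.0, 0.902, 0.431], [0.0, 0.431, -0.902], [-1.0, -0.0, -0.0]]
force: [-0.6, -0.3, 0.4]
opening: 0.24
0 wrist9 [[[318.6, 159.3]], [[392.9, 88.8]], [[320.0, 271.2]], [[440.7, 86.0]], [[398.0, 36.0]], [[512.6, 14.7]], [[470.6, -42.6]]]
0 scene9 [[[327.1, 207.7]], [[347.6, 201.8]], [[309.6, 200.9]], [[353.3, 205.0]], [[354.8, 198.5]], [[369.9, 206.6]], [[371.0, 200.0]]]
0 side9 [[[322.7, 196.7]], [[319.3, 175.2]], [[341.6, 191.2]], [[324.7, 170.0]], [[312.1, 171.2]], [[322.2, 160.6]], [[310.0, 161.7]]]
0.1 wrist9 [[[318.6, 159.3]], [[385.2, 81.2]], [[330.0, 270.6]], [[440.7, 86.0]], [[398.0, 36.0]], [[512.6, 14.7]], [[470.6, -42.6]]]
0.1 scene9 [[[327.1, 207.7]], [[347.8, 200.7]], [[310.9, 201.8]], [[353.3, 205.0]], [[354.8, 198.5]], [[369.9, 206.6]], [[371.0, 200.0]]]
0.1 side9 [[[322.7, 196.7]], [[317.1, 175.4]], [[342.8, 189.9]], [[324.7, 170.0]], [[312.1, 171.2]], [[322.2, 160.6]], [[310.0, 161.7]]]
```

View pics/wrist9.png

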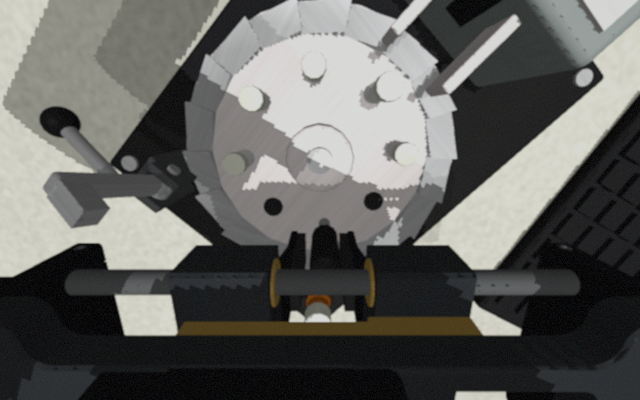

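View pics/c9z.png

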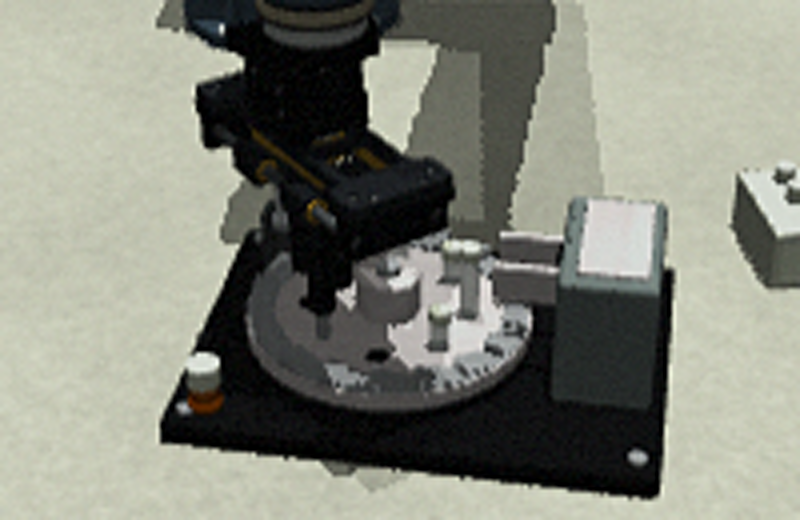

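```bash
python3 - <<'E'
import cv2
a=cv2.imread('pics/wrist9.png')[0:180,280:540]; cv2.imwrite('pics/w9z.png',cv2.resize(a,None,fx=3,fy=3,interpolation=2))
a=cv2.imread('pics/side9.png')[130:240,270:400]; cv2.imwrite('pics/s9z.png',cv2.convertScaleAbs(cv2.resize(a,None,fx=5,fy=5,interpolation=2),alpha=1.4))
E
```

```text
(no output)
```

View pics/w9z.png

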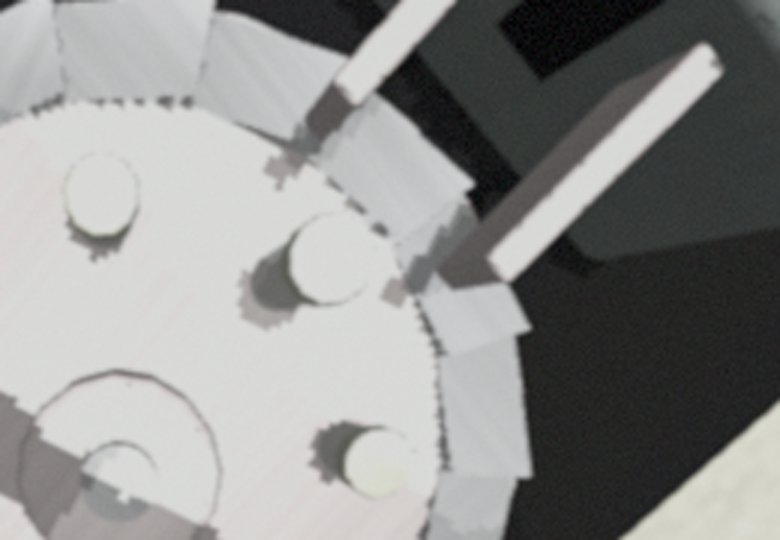

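View pics/s9z.png

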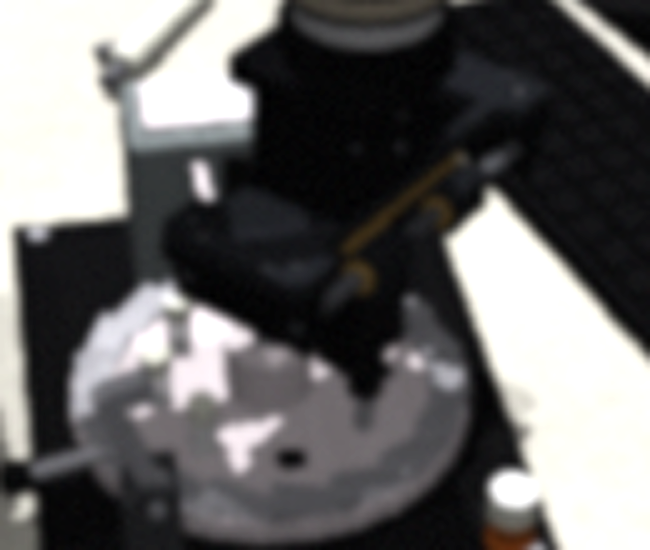

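```bash
python3 -m inch '{"dp": [[0,0,0],[0,0,0],[0,0,0],[0,0,0],[0,0,0],[0,0,0],[-4,0,0],[-8,0,0],[-16,0,0],[-24,0,0],[-30,0,0],[-30,0,0],[-24,0,0],[0,0,0],[0,0,0],[0,0,0]], "yaw": [0,0,0,0,0,0,0,0,0,0,0,0,0,0,0,0]}' 40;  python3 - <<'E'
from fit import *
p=np.load('p.npy');p[3]=0
snap('wrist','wrist10.png');snap('scene','scene10.png');snap('side','side10.png')
b=cv2.imread('pics/scene10.png')[140:270,230:430];
cv2.imwrite('pics/c10z.png',cv2.resize(b,None,fx=4,fy=4,interpolation=2))
a=cv2.imread('pics/wrist10.png')[0:260,220:500]; cv2.imwrite('pics/w10z.png',cv2.resize(a,None,fx=2.3,fy=2.3,interpolation=2))
for f in ['wrist10','scene10','side10']:print(f,[proj(f,pt(p,n)).round(1).tolist() for n in ['hub','tall','post',(.016,.072,.097),(-.016,.072,.097)]])
E
```

```text
time_s: 12.18
position: [0.599, -0.036, 0.2324]
tcp_rot: [[-0.001, 0.903, 0.429], [0.0, 0.429, -0.903], [-1.0, -0.001, -0.0]]
force: [0.3, -0.9, -0.5]
opening: 0.46
wrist10 [[[320.4, 140.8]], [[359.4, 101.4]], [[321.4, 199.8]], [[383.9, 100.0]], [[360.8, 75.0]]]
scene10 [[[327.1, 207.7]], [[347.6, 201.8]], [[309.6, 200.9]], [[353.3, 205.0]], [[354.8, 198.5]]]
side10 [[[322.7, 196.7]], [[319.3, 175.2]], [[341.6, 191.2]], [[324.7, 170.0]], [[312.1, 171.2]]]
```

View pics/w10z.png

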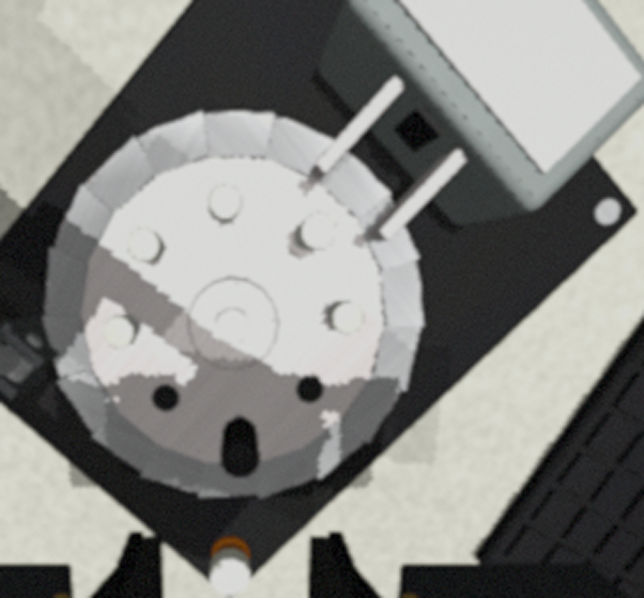

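View pics/c10z.png

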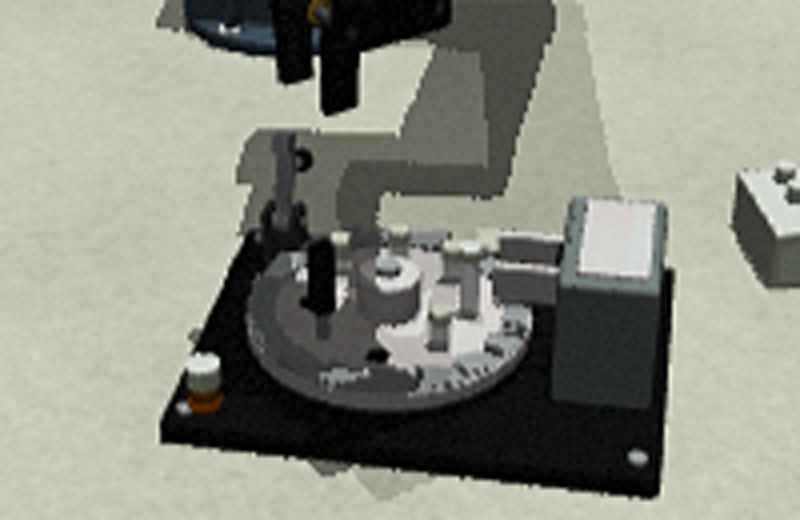

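```bash
python3 -c "
from rig import bot
print(bot.read_state()['qvel']); print(bot.hand_in())"
```

```text
[-0.00168538  0.18791502 -0.31637173 -0.07742436 -0.11318144 -0.00168065]
the job is handed in; nothing more can be done
None
```

The pawl is thrown over and the tall tube stands between the reader's cheeks. I handed the job in at about 12 s; no verdict was reported.

- **Pawl:** I pushed the knob toward the station's -x with the closed fingers. It fell over to its stop while the carousel was still at about 1.2 rad, and the last scene picture shows it still thrown over.
- **Carousel:** I caged the handle post loosely between the fingers and turned it about 69.6° clockwise along its arc. I then opened the fingers and lifted clear.
- **Tall tube position:** In the last wrist picture the tube cap is within about 1 px (1 to 2 mm) of where it should be at carousel angle 0. The earlier estimates were 0.01 rad from the gripper position and 0.03 rad from the picture, both inside the 0.15 rad limit.
- **Vial, rack and bottle:** The vial looked undisturbed in the last pictures. The rack and bottle I only judged by eye in earlier pictures, without measuring them, and the arm did not go near either.
- **Clearance:** The gripper was clear of everything at hand-in, with the tool about 23 cm above the bench.

No check failed. The only disagreement was a 4 to 5 px mismatch at the deck corners in the first pose fit. I put this down to rounded corners, and it did not show up in the later pictures.

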